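Tip the blank onto the mortiser table and clamp it

TASK

On the slot mortiser a wooden blank stands on end beside the blue tape outline: push it near its top so that it tips over and lies flat inside the outline, pointing at the cutter. Then push the clamp arm round until its pad is over the middle part of the blank, and press the clamp lever fully down so that the pad holds the blank. Do all of it with the fingertips, without picking up or squeezing anything, and leave the things lying around where they are.

Things in the scene. Friction and masses are not known exactly. Their poses are not given: they have to be found in the camera images.
- blank: Light wooden blank standing on end on the machine table, 60 (its x) by 45 (its y) by 200 mm (its z), about 0.4 kg. Origin: centre of the end it stands on; z along its length, up at the start. It starts at the outline's +y end with its broad faces (square to its y) facing along the outline's y. Tipped about its foot towards the outline's -y, it lies lengthwise in the outline, 45 mm high.
- blank_top (a point): Centre of the blank's other end (upper at the start), 200 mm along the blank's z from its origin; axes as the blank's.
- outline (a point): Centre of the rectangle of 12 mm blue tape on the mortiser's steel table, at table height, 45 mm above the bench. z up, y along its long side away from the cutter, x across towards the clamp column. Inside the tape: 250 mm (y) by 100 mm (x). The machine is fixed, placed and turned a little differently each time. Its table spans x -100 to 100, y -200 to 240 mm.
- cutter_tip (a point): Tip of the cutter, 190 mm from the outline's centre along the outline's -y, 22 mm above the table. Axes as the outline's. Behind it (towards -y) the black chuck starts after 40 mm, the cream motor head (190 mm wide, top 206 mm above the bench) after 90 mm.
- feed_lever (a point): Top of the long black feed lever of the machine, 350 mm above the bench; a fixed obstacle. Its foot is at x 145, y 215 mm from the outline's centre, in the outline's axes, and it leans to x 200, y 243 mm.
- column_top (a point): Centre of the top of the upright black clamp column, 28 mm diameter, 235 mm above the bench, 145 mm from the outline's centre along the outline's x; axes as the outline's. The clamp arm swings about this axis. The arm is a cream beam 40 mm wide, 140 to 185 mm above the bench, reaching 173 mm out from the axis; the lever's yoke on it rises to 218 mm.
- clamp_arm (a joint): Swing of the clamp arm about the column, rad: 0 pointing along the outline's -x, straight across its middle; larger swung towards the outline's -y (cutter side), where it starts (1.15 to 1.5). Range -0.5 to 1.6; light friction, about 3 N at 100 mm from the axis; stays where left, no stop at 0.
- clamp_pad: Black clamp pad under the arm, 145 mm out from the column's axis; a cone 36 mm wide at its foot, 22 mm high. Origin: centre of its underside, 104 mm above the bench while the lever is up (14 mm above the lying blank); z up. The lever drives it down 20 mm, through a spring of 1.2 N/mm.
- clamp_lever (a joint): Turn of the clamp lever, rad: 0 raised, as at the start (0.8 rad above level), 0.7 fully down at its stop (0.1 rad above level). It turns stiffly (6 to 10 N on its handle) and stays where it is left. All its travel drives the pad down, evenly.
- lever_end (a point): End of the clamp lever, 95 mm from its pivot. The pivot is right above the pad, 145 mm out from the column's axis and 203 mm above the bench. The lever points outward along the arm, away from the column, and swings in the arm's upright plane. Its outer 57 mm is a black round handle, 18 mm thick.
- tape_roll: Roll of blue tape lying on the mortiser's table, 72 mm diameter, 22 mm high. Origin: centre of its underside. Leave it.
- glue: White glue bottle standing on the bench, 58 mm diameter, 160 mm high. Origin: centre of its underside. Leave it.
- cutter_case: Dark and orange cutter case lying on the bench, 75 x 120 x 37 mm. Origin: centre of its underside. Leave it.
Not all that is in view belongs to the job. What is shaped like the blank but green or purple is not meant.

How it is judged:
By the outcome, as a careful person would: the job done as asked, in the order asked, and still so for the second after the job is handed in, with the robot touching nothing.
It also fails if it takes over 58 s, if anything falls off the work surface, if the arm or the gripper's body presses on something with over 40 N, if the wrist force passes 120 N, or if a joint passes its speed limit or range.

ROBOT

A 6-joint arm with a two-finger parallel gripper is mounted at the origin on the work surface. World frame = base frame: x ahead of the robot, y to its left, z up, the work surface at z = 0. Lengths are in m, angles in rad, forces in N, time in s.
With the tool pointing down it reaches from about 0.3 to 0.775 m from the base axis. Payload 14.6 kg.
Tool frame: the origin (TCP) lies between the finger pads; the fingertips stand 14 mm ahead of it and the grasp point (between the pads) lies 5 mm behind it; z points along the fingers, y is the line along which they close (so a half turn about z gives the same grasp; the last joint's range is limited). The gripper opens to 94 mm and grips with 3 to 60 N. Pads are 16 mm wide; open, the fingers measure 119 mm over their backs; the gripper's body (75 mm by 177 mm) begins 78 mm behind the grasp point.
Start: joints at [1.231, 0.3, 1.521, -0, 1.321, -0.067], TCP at [0.148, 0.53, 0.219] pointing down, gripper open.
Joint ranges: [-3.03, 3.03], [-0.79, 2.21], [0.23, 2.52], [-1.04, 4.18], [0, 3.07], [-2.55, 2.55]. Speed limits (rad/s): [2.22, 2.22, 2.57, 3.14, 3.14, 3.14].

INTERFACE

Orientations are given as [roll, pitch, yaw] about the fixed x, y, z axes, in that order (R = Rz(yaw) Ry(pitch) Rx(roll)).
In Python, from station import ctrl gives the robot as it stands. The module is installed in compiled form; this text tells all that it offers.
- The arm moves only by the tool move_arm, never from a script. Its argument "targets" is a list of rows, each a list of 7 numbers: the opening, from -1 (shut) to 1 (fully open), then the shift along the tool's x, y, z in units of 50 mm (1.0 is 50 mm), then the turn, a rotation vector about the tool's x, y, z in rad. A call has 1 to 12 rows; each row is the pose to reach, as a shift and turn from the pose commanded when the call began, along the tool's axes at that moment; what a row does not reach only later rows make up. A row lasts 1/10 s, in which the tool goes at most 50 mm and 8.59 degrees, less where a joint would pass 70% of its speed; a pose out of reach is approached as far as the arm can. A call with a gripper value outside its range is refused whole. The fingers move at their own pace and stop on an object; "grip_force" is the grip in N (left out, the last holds). Time passes only in rows, so rows that repeat a pose let the fingers close. It gives the time, the measured TCP pose, the force, the opening and the grip force at its end, in the units of the state.
- ctrl.get_obs(): the state, without advancing time (a new reading comes with each control period).
- ctrl.camera(name): name is "side" or "top"; returns (picture, depth): 400x640x3 uint8, red, green, blue; 400x640 float32, m along the optical axis (not along the pixel's ray), 0 where there is no reading.
- ctrl.camera_params(name): a dict with "intrinsics" (3x3 intrinsics, pixels), "k1" (the pictures are not rectified: a ray, as slopes to the right and down, at radius r is drawn at 1 + k1 r^2 times it, then the intrinsics apply), "rvec" (rotation vector, rad) and "tvec" (3), from world to camera coordinates, as OpenCV has them. Camera axes: x right, y down, z forward; pixel columns grow to the right and rows downward; lengths in m; the calibration is good to about 2 mm. A picture is of the moment at which its call begins. camera_params takes no time and is no camera call.
- ctrl.hand_in(): hands the job in; it is judged then, once.
Trained networks look in the newest picture that a camera, given by its name, has taken for a name from the list of things; names that differ only in an ending like _2 or _b are one class to them, and where a whole thing is asked for, a point or a joint stands for the part that bears it (a point fixed in the world has none). Each returns a list of dicts, best first, with "score" (0 to 1); they miss things now and then, are a little off and sometimes report something else, mostly with a low value. They report only what shows in the picture. A call takes as long as a camera call. They do not tell look-alikes from the thing itself.
- ctrl.cut_out(camera, target): "region" (400x640 bool, what is visible of it) and "point" ([column, row] in pixels, amid what is visible of it).
- ctrl.tip_of(camera, target): "point" ([column, row] in pixels: a listed point, or the origin of a listed thing).
The state is a dict: "time_s": time; "qpos": joint angles; "joint_vel": joint speeds; "tau": joint torques, N m; "ee_pos": TCP position; "eef_rot": TCP orientation; "force": force on the tool from outside, world axes, zero at the start; "moment": the same for the moment, N m; "grip_width": finger opening in m; "grip_force": force on a finger pad.
Only numpy, scipy, OpenCV 4.12 (cv2) and the standard library are available. Lean on these libraries where they do the work, as an engineer would, in place of code of your own. Each camera call takes 0.05 s, during which the arm holds its last target. There are 200 camera calls.

## Working session

There is one attempt and no reset: what is moved stays moved. The work goes in short steps, Python scripts to look and compute and a tool call to move; the robot and the scene stay as the last step left them, time stands still between calls to the robot, and variables do not carry over. Pictures are saved under pics/ and viewed, at most 10 in all, crops included, and the job is handed in when it is done.

Besides the shell and the picture viewer there is one more tool, called after "Call:" as name(argument=value, ...), one argument or row to a line, values as JSON. move_arm: Moves the arm, as the interface text tells. Its arguments: {"type":"object","properties":{"targets":{"type":"array"},"grip_force":{"type":"number"}},"required":["targets"]}

```bash
mkdir -p pics
cat > h.py <<'E'
import numpy as np, cv2
from station import ctrl
from scipy.spatial.transform import Rotation as R
def P(n):
    p=ctrl.camera_params(n); return np.array(p["intrinsics"]),p["k1"],R.from_rotvec(np.ravel(p["rvec"])).as_matrix(),np.ravel(p["tvec"])
def ray(n,px):
    K,k1,Rm,t=P(n); d=np.array([k1,0,0,0,0.])
    u=cv2.undistortPoints(np.array([[px]],float),K,d)[0,0]
    return -Rm.T@t, Rm.T@np.array([u[0],u[1],1])
def at_z(n,px,z):
    o,d=ray(n,px); return o+d*(z-o[2])/d[2]
def at_d(n,px,depth):
    o,d=ray(n,px); return o+d*depth
def proj(n,X):
    K,k1,Rm,t=P(n)
    return cv2.projectPoints(np.array(X,float).reshape(-1,1,3),cv2.Rodrigues(Rm)[0],t,K,np.array([k1,0,0,0,0.]))[0][:,0]
def snap(n,f):
    im,d=ctrl.camera(n); cv2.imwrite(f,im[:,:,::-1]); return im,d
E
python3 - <<'E'
from h import *
for n in("side","top"):
    im,d=snap(n,f"pics/{n}0.png"); np.save(n+"d.npy",d)
    o,_=ray(n,[320,200]); print(n,o.round(3))
    for t in["blank","blank_top","outline","cutter_tip","feed_lever","column_top","clamp_pad","lever_end","tape_roll","glue","cutter_case"]:
        r=ctrl.tip_of(n,t)
        for q in r[:3]:
            u,v=q["point"]; dd=d[int(min(v,399)),int(min(u,639))]
            print(t,np.round(q["point"]),round(q["score"],2),at_d(n,[u,v],dd).round(3))
print(ctrl.get_obs()["time_s"])
E
```

```text
side [0.388 0.969 0.892]
blank [264. 217.] 0.74 [ 0.773 -0.035  0.03 ]
blank [325. 250.] 0.66 [0.536 0.133 0.078]
blank [298. 309.] 0.61 [0.574 0.318 0.027]
blank_top [320. 195.] 0.85 [0.555 0.101 0.245]
blank_top [292. 257.] 0.81 [0.586 0.297 0.2  ]
blank_top [261. 170.] 0.66 [ 0.778 -0.062  0.197]
outline [339. 226.] 0.62 [ 0.517 -0.016  0.044]
outline [324. 251.] 0.5 [0.538 0.134 0.073]
outline [233. 170.] 0.42 [0.757 0.186 0.357]
cutter_tip [356. 190.] 0.75 [ 0.49  -0.268  0.014]
feed_lever [235. 171.] 0.58 [0.751 0.187 0.355]
column_top [294. 165.] 0.72 [ 0.666 -0.052  0.235]
column_top [297. 353.] 0.61 [0.543 0.454 0.041]
clamp_pad [326. 180.] 0.6 [ 0.587 -0.164  0.116]
lever_end [340. 131.] 0.53 [ 0.55  -0.222  0.274]
lever_end [322. 197.] 0.29 [0.549 0.105 0.243]
tape_roll [333. 270.] 0.54 [0.504 0.179 0.046]
glue [361. 345.] 0.96 [0.397 0.41  0.051]
glue [332. 268.] 0.52 [0.51  0.169 0.044]
cutter_case [298. 352.] 0.59 [0.544 0.445 0.034]
top [0.417 0.139 1.077]
blank [251. 206.] 0.84 [0.558 0.277 0.145]
blank [386. 140.] 0.78 [ 0.748 -0.054  0.073]
blank [251. 297.] 0.73 [0.354 0.262 0.198]
blank_top [325. 204.] 0.79 [0.549 0.108 0.245]
blank_top [403. 110.] 0.76 [ 0.78  -0.071  0.196]
blank_top [238. 189.] 0.75 [0.588 0.299 0.195]
outline [373. 227.] 0.63 [ 0.523 -0.024  0.044]
cutter_tip [449. 242.] 0.55 [ 0.487 -0.219  0.043]
cutter_tip [320. 217.] 0.4 [0.523 0.119 0.242]
feed_lever [288.  83.] 0.87 [ 0.935  0.209 -0.001]
column_top [400. 150.] 0.87 [ 0.671 -0.054  0.235]
clamp_pad [439. 202.] 0.59 [ 0.571 -0.156  0.172]
lever_end [491. 207.] 0.93 [ 0.583 -0.336  0.038]
tape_roll [294. 230.] 0.56 [0.512 0.179 0.046]
glue [215. 271.] 0.56 [0.406 0.361 0.108]
glue [373. 227.] 0.33 [ 0.524 -0.022  0.044]
cutter_case [203. 216.] 0.88 [0.544 0.415 0.037]
1.2
```

View pics/side0.png

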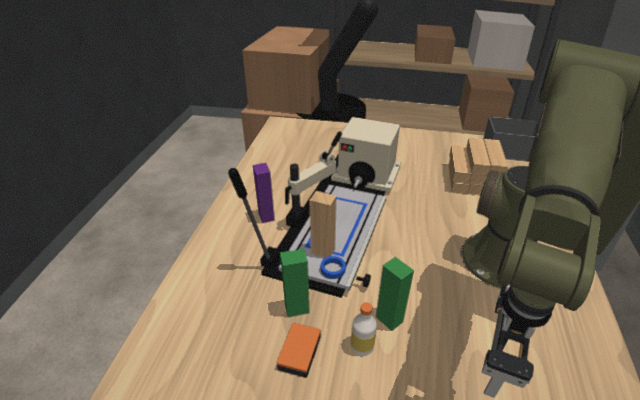

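View pics/top0.png

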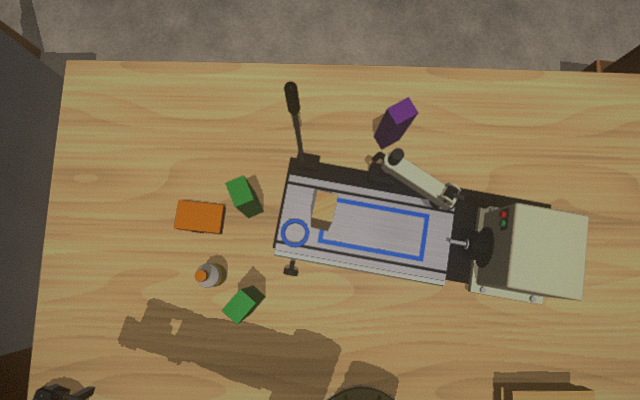

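The light wood blank is at side (322,225) and top (324,208). Its look-alikes are the greens at side (295,283) and (395,293), and the purple one at (264,192). The tape roll at side (333,267) lies close to the blank's foot. The clamp arm is swung towards the cutter at top (425,178).

```bash
cat > m.py <<'E'
from h import *
def cloud(n,im,d,mask):
    v,u=np.nonzero(mask&(d>0)); K,k1,Rm,t=P(n)
    un=cv2.undistortPoints(np.stack([u,v],1).astype(float)[:,None],K,np.array([k1,0,0,0,0.]))[:,0]
    Z=d[v,u]; return (np.c_[un*Z[:,None],Z]-t)@Rm
E
python3 - <<'E'
from m import *
im=cv2.imread("pics/top0.png")[:,:,::-1]; d=np.load("topd.npy")
hsv=cv2.cvtColor(np.ascontiguousarray(im),cv2.COLOR_RGB2HSV)
blue=(hsv[...,0]>100)&(hsv[...,0]<125)&(hsv[...,1]>130)&(hsv[...,2]>60)
p=cloud("top",im,d,blue); m=(abs(p[:,2]-.045)<.008)&(p[:,1]<.15); p=p[m]
rect=cv2.minAreaRect(p[:,:2].astype(np.float32)*1000); print("outline",rect,np.median(p[:,2]))
# column + cutter check
a=[0.671,-0.054]
w=np.zeros(blue.shape,bool); w[180:240,300:350]=1
q=cloud("top",im,d,w); q=q[(abs(q[:,2]-.245)<.006)]
r2=cv2.minAreaRect(q[:,:2].astype(np.float32)*1000); print("blanktop",r2,cv2.boxPoints(r2).round(),len(q))
w[:]=0;w[130:225,370:500]=1
q=cloud("top",im,d,w); s=q[(q[:,2]>.15)&(q[:,2]<.192)]
r3=cv2.minAreaRect(s[:,:2].astype(np.float32)*1000); print("arm",r3,cv2.boxPoints(r3).round())
s=q[(q[:,2]>.222)]; print(len(s),s[s[:,2]>.24].mean(0) if (s[:,2]>.24).any() else 0); c=s[abs(s[:,2]-.235)<.004];print(cv2.minAreaRect(c[:,:2].astype(np.float32)*1000))
w[:]=0;w[200:265,270:320]=1
q=cloud("top",im,d,w&blue); q=q[q[:,2]>.055]; print("roll",cv2.minEnclosingCircle(q[:,:2].astype(np.float32)*1000),q[:,2].max())
ims=cv2.imread("pics/side0.png"); 
print([(x.shape) for x in[ims]])
cv2.imwrite("pics/crop.png",np.hstack([cv2.resize(ims[110:290,270:410],None,fx=2.8,fy=2.8,interpolation=2),cv2.resize(im[130:310,270:410,::-1],None,fx=2.8,fy=2.8,interpolation=2)]))
E
```

```text
outline ((521.42333984375, -24.691452026367188), (271.339111328125, 122.02116394042969), 80.47607421875) 0.044228700104941523
blanktop ((546.9056396484375, 109.089599609375), (44.96979904174805, 59.82080841064453), 78.1967544555664) [[513.  93.]
 [572.  81.]
 [581. 125.]
 [522. 137.]] 611
arm ((608.8018188476562, -153.12966918945312), (332.351318359375, 88.84272766113281), 50.31521987915039) [[ 469. -253.]
 [ 537. -309.]
 [ 749.  -54.]
 [ 681.    3.]]
361 [ 0.55879568 -0.20741412  0.25773547]
((615.3934326171875, -114.33094787597656), (190.12347412109375, 23.669326782226562), 53.49724578857422)
roll ((504.2810974121094, 177.08062744140625), 34.89519119262695) 0.0713227757139136
[(400, 640, 3)]
```

View pics/crop.png

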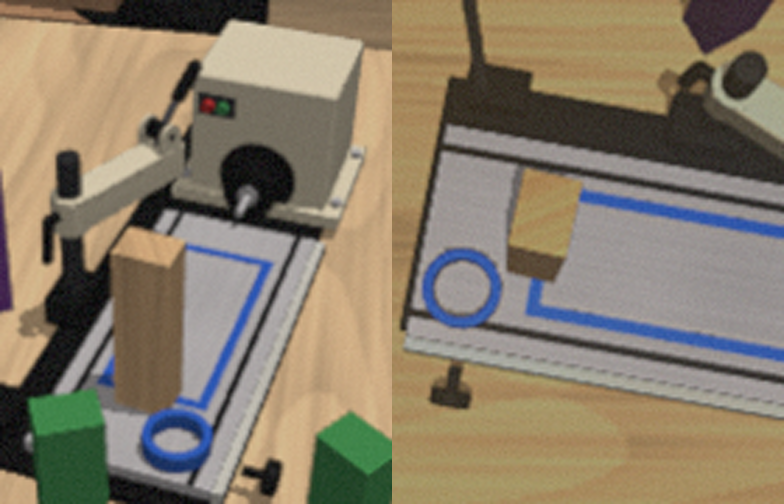

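The crop confirms the light wood blank is the right one: its foot sits on the +y edge of the outline, with the roll just behind it to the -x side. The arm is at about 1.1 rad with its lever raised. Next I'll work out the approach.

```bash
cat > g.py <<'E'
from h import *
O=np.array([.5214,-.0247]); yaw=np.radians(-9.52); c,s=np.cos(yaw),np.sin(yaw)
M=np.array([[c,-s],[s,c]])
def w(x,y): return O+M@np.array([x,y])/1000      # outline mm -> world
def o(p): return M.T@(np.array(p)[:2]-O)*1000
def go(x,y,z,ty=None,start=None):
    """shift/turn from present pose to tip-down TCP at outline x,y mm, world z mm; ty= angle (deg, outline) of tool y"""
    ob=ctrl.get_obs(); p=np.array(ob["ee_pos"]); r=R.from_euler("xyz",ob["eef_rot"])
    if start: p=np.r_[w(*start[:2]),start[2]/1000]
    sh=r.as_matrix().T@(np.r_[w(x,y),z/1000]-p)/.05
    out=[sh.round(3)]
    if ty is not None:
        for k in(0,180):
            a=np.radians(ty+k)+yaw; Y=np.array([np.cos(a),np.sin(a),0]); Z=np.array([0,0,-1.]); T=R.from_matrix(np.c_[np.cross(Y,Z),Y,Z])
            out.append((r.inv()*T).as_rotvec().round(3))
    return out
def st():
    ob=ctrl.get_obs(); print(ob["time_s"],o(ob["ee_pos"]).round(1),np.round(ob["ee_pos"],4),np.round(ob["eef_rot"],3),np.round(ob["force"],1),ob["grip_width"])
E
python3 - <<'E'
from g import *
st(); print(ctrl.get_obs()["qpos"])
print(*go(0,190,240,0))
E
```

```text
1.2 [-459.8  485. ] [0.1482 0.5296 0.2194] [-3.141 -0.     2.869] [-0.5 -0.9 -0.5] 0.09392673837004187
[ 1.23140251e+00  2.99920923e-01  1.52103513e+00  3.11313898e-06
  1.32074155e+00 -6.65932387e-02]
[-9.771 -4.887 -0.411] [-0.     0.     1.464] [-0.    -0.    -1.677]
```

Call:
move_arm(
  targets=[
    [-0.36,0,0,-0.8,0,0,0],
    [-0.36,-0.5,-0.25,-1.6,0,0,0.1],
    [-0.36,-9.77,-4.89,-1.6,0,0,1.464],
    [-0.36,-9.77,-4.89,-1.6,0,0,1.464],
    [-0.36,-9.77,-4.89,-1.6,0,0,1.464],
    [-0.36,-9.77,-4.89,-1.6,0,0,1.464],
    [-0.36,-9.77,-4.89,-1.6,0,0,1.464],
    [-0.36,-9.77,-4.89,-1.6,0,0,1.464],
    [-0.36,-9.77,-4.89,-1.6,0,0,1.464],
    [-0.36,-9.77,-4.89,-1.6,0,0,1.464],
    [-0.36,-9.77,-4.89,-1.6,0,0,1.464],
    [-0.36,-9.77,-4.89,-1.6,0,0,1.464],
  ],
)

```text
time_s: 2.4
ee_pos: [0.5405, 0.1731, 0.2996]
eef_rot: [3.141, -0.0, 1.399]
force: [0.3, 0.8, 0.3]
grip_width: 0.0302
grip_force: 0.0
```

Run:
```python
from g import *
st(); print(*go(3,190,300,0)); print(*go(3,190,238,0))
```

```text
2.4 [-13.9 198.3] [0.5405 0.1731 0.2996] [ 3.141 -0.     1.399] [0.3 0.8 0.3] 0.030195933207034443
[-0.163  0.34  -0.008] [ 0.    -0.    -0.006] [-0.000e+00 -1.000e-03  3.136e+00]
[-0.164  0.339  1.232] [ 0.    -0.    -0.006] [-0.000e+00 -1.000e-03  3.136e+00]
```

Call:
move_arm(
  targets=[
    [-0.36,-0.16,0.34,0.6,0,0,0],
    [-0.36,-0.16,0.34,1.24,0,0,0],
    [-0.36,-0.3,0.34,1.24,0,0,0],
    [-0.36,-0.5,0.34,1.24,0,0,0],
    [-0.36,-0.62,0.34,1.24,0,0,0],
    [-0.36,-0.74,0.34,1.24,0,0,0],
    [-0.36,-0.86,0.34,1.24,0,0,0],
  ],
)

```text
time_s: 3.1
ee_pos: [0.5489, 0.1294, 0.2387]
eef_rot: [3.14, -0.001, 1.405]
force: [0.0, 0.5, 0.0]
grip_width: 0.0302
grip_force: 0.2
```

Run:
```python
from g import *
st()
a,_=snap("side","pics/s1.png")
b,_=snap("top","pics/t1.png")
cv2.imwrite("pics/c1.png",np.hstack([cv2.resize(x[110:290,250:410,::-1],None,fx=2.4,fy=2.4) for x in(a,b)]))
```

```text
3.1 [  1.7 156.5] [0.5489 0.1294 0.2387] [ 3.140e+00 -1.000e-03  1.405e+00] [0.  0.5 0. ] 0.030179634809291138
```

View pics/c1.png

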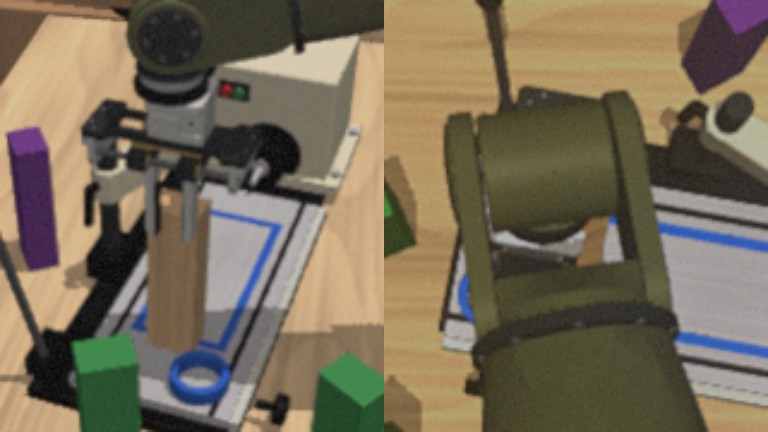

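The fingers rest on both edges of the blank's back face and it is beginning to tilt towards the cutter. I'll keep pushing slowly.

Call:
move_arm(
  targets=[
    [-0.36,-0.1,0,0,0,0,0],
    [-0.36,-0.2,0,0,0,0,0],
    [-0.36,-0.3,0,0,0,0,0],
    [-0.36,-0.4,0,0,0,0,0],
    [-0.36,-0.5,0,0,0,0,0],
    [-0.36,-0.6,0,0,0,0,0],
    [-0.36,-0.68,0,0,0,0,0],
    [-0.36,-0.76,0,0,0,0,0],
    [-0.36,-0.84,0,0,0,0,0],
    [-0.36,-0.92,0,0,0,0,0],
    [-0.36,-0.92,0,0,0,0,0],
    [-0.36,-0.92,0,0,0,0,0],
  ],
)

```text
time_s: 4.4
ee_pos: [0.5412, 0.0843, 0.2375]
eef_rot: [3.142, -0.0, 1.405]
force: [-0.1, 0.4, -1.0]
grip_width: 0.0299
grip_force: 0.0
```

Run:
```python
from g import *
st()
print("up/away",*go(0,180,330,90))
for n in("side","top"):
    im,d=snap(n,f"pics/{n}2.png")
```

```text
4.4 [  1.5 110.8] [0.5412 0.0843 0.2375] [ 3.142 -0.     1.405] [-0.1  0.4 -1. ] 0.029911045584570924
up/away [ 1.385 -0.031 -1.85 ] [ 0.     0.    -1.571] [ 0.    -0.     1.571]
```

View pics/side2.png

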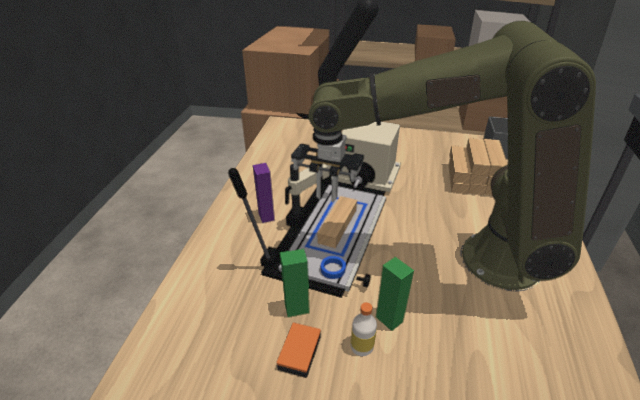

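The blank has tipped and lies flat in the outline. I'll raise the gripper, shut the fingers and go above the cutter side of the arm.

Run:
```python
from g import *
print(*go(150,-140,360,90))
```

```text
[-5.018  2.968 -2.451] [ 0.     0.    -1.571] [ 0.    -0.     1.571]
```

Call:
move_arm(
  targets=[
    [-1,0,0,-1,0,0,0],
    [-1,0,0,-2,0,0,0],
    [-1,0,0,-2.45,0,0,0.1],
    [-1,-5,2.97,-2.45,0,0,1.571],
    [-1,-5,2.97,-2.45,0,0,1.571],
    [-1,-5,2.97,-2.45,0,0,1.571],
    [-1,-5,2.97,-2.45,0,0,1.571],
    [-1,-5,2.97,-2.45,0,0,1.571],
    [-1,-5,2.97,-2.45,0,0,1.571],
    [-1,-5,2.97,-2.45,0,0,1.571],
    [-1,-5,2.97,-2.45,0,0,1.571],
    [-1,-5,2.97,-2.45,0,0,1.571],
  ],
)

```text
time_s: 5.7
ee_pos: [0.6465, -0.1871, 0.3595]
eef_rot: [-3.141, 0.001, -0.052]
force: [0.3, 0.7, -0.1]
grip_width: 0.0003
grip_force: 0.0
```

Run:
```python
from m import *; from g import *
st(); print(*go(150,-140,360,90))
im,d=snap("top","pics/t3.png"); ims,ds=snap("side","pics/s3.png")
w_=np.zeros(d.shape,bool); w_[150:290,280:480]=1
q=cloud("top",im,d,w_); uv=o_=None
loc=np.array([o(p) for p in q])
k=(abs(q[:,2]-.09)<.006)&(abs(loc[:,0])<60)&(abs(loc[:,1])<150)
r=cv2.minAreaRect(loc[k].astype(np.float32)); print("blank",r,k.sum(),loc[k].min(0),loc[k].max(0))
# arm beam seen from side
v=np.zeros(d.shape,bool); v[90:240,250:420]=1
q=cloud("side",ims,ds,v); loc=np.array([o(p) for p in q]); 
k=(q[:,2]>.178)&(q[:,2]<.19)&(loc[:,0]<160)&(loc[:,0]>50)&(loc[:,1]<20)&(loc[:,1]>-200)
print(k.sum(),cv2.minAreaRect(loc[k].astype(np.float32)))
cv2.imwrite("pics/c3.png",np.hstack([cv2.resize(x[110:290,280:440,::-1],None,fx=2.4,fy=2.4) for x in(ims,im)]))
```

```text
5.7 [ 150.3 -139.4] [ 0.6465 -0.1871  0.3595] [-3.141e+00  1.000e-03 -5.200e-02] [ 0.3  0.7 -0.1] 0.0002995479362212252
[-0.007  0.011 -0.01 ] [-1.000e-03 -0.000e+00 -3.027e+00] [-0.     0.001  0.114]
blank ((-1.6745033264160156, 10.921966552734375), (198.3411102294922, 60.57463836669922), 87.63015747070312) 1940 [-35.6213951 -89.0421753] [ 31.7303367  110.50677744]
367 ((114.24433135986328, -66.53012084960938), (189.45541381835938, 43.89775466918945), 65.85614013671875)
```

View pics/c3.png

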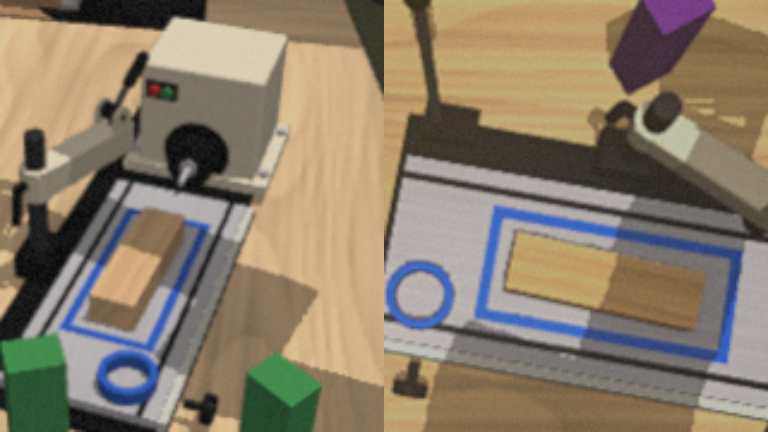

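The blank lies inside the tape, centred at (-2, 11) mm and 2.4° off the outline's axis, which is good enough. The arm is at 1.15 rad. I'll descend on its cutter side.

Call:
move_arm(
  targets=[
    [-1,0,0,0.5,0,0,0.114],
    [-1,0,0,1.4,0,0,0.114],
    [-1,0,0,2.3,0,0,0.114],
    [-1,0,0,3.2,0,0,0.114],
    [-1,0,0,3.8,0,0,0.114],
    [-1,0,0,3.8,0,0,0.114],
  ],
)

```text
time_s: 6.4
ee_pos: [0.6448, -0.186, 0.1654]
eef_rot: [-3.14, 0.007, -0.155]
force: [-0.6, 1.1, 0.0]
grip_width: 0.0008
grip_force: 0.0
```

Run:
```python
from g import *
st()
def row(t):
    d=20+8*np.sin(t)+12.5*np.cos(t); 
    return (145-100*np.cos(t)+np.sin(t)*d, -100*np.sin(t)-d*np.cos(t))
for t in np.r_[1.3:-.01:-.1]: x,y=row(t); print(round(t,2),np.round([x,y]),go(x,y,170)[0].round(2))
```

```text
6.4 [ 148.4 -138.7] [ 0.6448 -0.186   0.1654] [-3.14   0.007 -0.155] [-0.6  1.1  0. ] 0.0008278772718294176
1.3 [ 148. -105.] [ 0.   -0.68 -0.09]
1.2 [ 139. -105.] [-0.19 -0.68 -0.09]
1.1 [ 129. -104.] [-0.38 -0.7  -0.09]
1.0 [ 119. -102.] [-0.58 -0.74 -0.09]
0.9 [110. -99.] [-0.77 -0.79 -0.09]
0.8 [100. -96.] [-0.96 -0.87 -0.08]
0.7 [ 91. -91.] [-1.14 -0.97 -0.08]
0.6 [ 82. -85.] [-1.31 -1.08 -0.08]
0.5 [ 74. -78.] [-1.48 -1.22 -0.08]
0.4 [ 66. -71.] [-1.62 -1.38 -0.08]
0.3 [ 60. -62.] [-1.76 -1.55 -0.08]
0.2 [ 54. -53.] [-1.87 -1.74 -0.08]
0.1 [ 49. -43.] [-1.97 -1.94 -0.08]
-0.0 [ 45. -32.] [-2.04 -2.15 -0.08]
```

Call:
move_arm(
  targets=[
    [-1,0,-0.35,-0.08,0,0,0],
    [-1,0,-0.68,-0.08,0,0,0],
    [-1,-0.19,-0.68,-0.08,0,0,0],
    [-1,-0.38,-0.7,-0.08,0,0,0],
    [-1,-0.58,-0.74,-0.08,0,0,0],
    [-1,-0.77,-0.79,-0.08,0,0,0],
    [-1,-0.96,-0.87,-0.08,0,0,0],
    [-1,-1.14,-0.97,-0.08,0,0,0],
    [-1,-1.31,-1.08,-0.08,0,0,0],
    [-1,-1.48,-1.22,-0.08,0,0,0],
    [-1,-1.62,-1.38,-0.08,0,0,0],
    [-1,-1.62,-1.38,-0.08,0,0,0],
  ],
)

```text
time_s: 7.6
ee_pos: [0.5769, -0.1043, 0.1746]
eef_rot: [-3.141, -0.0, -0.158]
force: [0.5, 0.5, -0.4]
grip_width: 0.0003
grip_force: 0.0
```

```bash
cat > arm.py <<'E'
from m import *; from g import *
from scipy.optimize import minimize_scalar
def arm(f):
    for n in("side","top"):
        im,d=snap(n,f"pics/{n}{f}.png")
        q=cloud(n,im,d,d>0); loc=(q[:,:2]-O)@M*1000-[145,0]; r=np.hypot(*loc.T)
        k=(abs(q[:,2]-.185)<.005)&(r>25)&(r<173)&(loc[:,0]<0)
        a=np.arctan2(-loc[k,1],-loc[k,0]); h=np.histogram(a,np.r_[-1:1.8:.1]); c0=h[1][h[0].argmax()]+.05
        kk=abs(a-c0)<.3; L=loc[k][kk]
        print(n,k.sum(),kk.sum(),"theta",a[kk].mean(),"fit",cv2.minAreaRect(L.astype(np.float32)))
        for t in("clamp_pad","lever_end"):
            for z in ctrl.tip_of(n,t)[:2]:
                zz={"clamp_pad":.104,"lever_end":.271}[t]; print(t,np.round(z["point"]),round(z["score"],2),o(at_z(n,z["point"],zz)).round(0))
E
python3 - <<'E'
from arm import *
st(); arm(4)
E
```

```text
7.6 [ 67.9 -69.3] [ 0.5769 -0.1043  0.1746] [-3.141 -0.    -0.158] [ 0.5  0.5 -0.4] 0.000326779453829371
side 342 281 theta 0.28941747709881893 fit ((-93.29584503173828, -33.390380859375), (147.28004455566406, 43.833248138427734), 22.071575164794922)
clamp_pad [338. 197.] 0.52 [ 21. -62.]
clamp_pad [332. 269.] 0.39 [-63. 248.]
lever_end [363. 154.] 0.46 [-48. -77.]
top 356 332 theta 0.33699247097014157 fit ((-119.84838104248047, -49.030826568603516), (84.5972900390625, 46.256622314453125), 20.46900749206543)
clamp_pad [401. 151.] 0.67 [195. -28.]
clamp_pad [401. 230.] 0.59 [ -2. -58.]
lever_end [332. 220.] 0.2 [-28. 116.]
```

Call:
move_arm(
  targets=[
    [-1,-0.07,-0.08,0,0,0,0],
    [-1,-0.14,-0.17,0,0,0,0],
    [-1,-0.2,-0.27,0,0,0,0],
    [-1,-0.25,-0.36,0,0,0,0],
    [-1,-0.3,-0.46,0,0,0,0],
    [-1,-0.35,-0.56,0,0,0,0],
    [-1,-0.39,-0.66,0,0,0,0],
    [-1,-0.42,-0.77,0,0,0,0],
    [-1,-0.42,-0.77,0,0,0,0],
    [-1,-0.42,-0.2,0,0,0,0],
    [-1,-0.42,-0.2,0,0,0,0],
  ],
)

```text
time_s: 9.0
ee_pos: [0.5577, -0.0941, 0.1738]
eef_rot: [-3.141, 0.001, -0.16]
force: [-0.4, 0.3, 0.3]
grip_width: 0.0007
grip_force: 0.0
```

Run:
```python
from arm import *
st(); arm(5)
```

```text
9.0 [ 47.3 -62.5] [ 0.5577 -0.0941  0.1738] [-3.141e+00  1.000e-03 -1.600e-01] [-0.4  0.3  0.3] 0.0007183012577263972
side 362 294 theta -0.09805189221635849 fit ((-98.93109893798828, 5.461767196655273), (146.83187866210938, 43.025390625), 0.5315825939178467)
clamp_pad [336. 209.] 0.52 [ 9. -1.]
top 387 340 theta -0.130920731266114 fit ((-98.23320770263672, 2.4830703735351562), (39.22529220581055, 147.68414306640625), 89.11389923095703)
clamp_pad [216. 274.] 0.32 [-184.  358.]
lever_end [386. 252.] 0.7 [-72.  -0.]
```

The arm is at about 0 rad with the pad over the middle of the blank. Now I'll go above the lever handle.

Run:
```python
from g import *
for a in[(47,-62,360,270),(-54,2,345),(-54,2,305),(-54,2,294),(-76,2,234)]: print(a,go(*a))
```

```text
(47, -62, 360, 270) [array([-0.011,  0.033, -3.722]), array([-0.   ,  0.   ,  0.007]), array([-0.   , -0.   , -3.134])]
(-54, 2, 345) [array([-2.021, -1.262, -3.422])]
(-54, 2, 305) [array([-2.021, -1.262, -2.622])]
(-54, 2, 294) [array([-2.021, -1.262, -2.402])]
(-76, 2, 234) [array([-2.46 , -1.265, -1.202])]
```

Call:
move_arm(
  targets=[
    [-1,0,0.1,-1,0,0,0],
    [-1,0,0.1,-2,0,0,0],
    [-1,0,0.1,-3,0,0,0],
    [-1,0,0.1,-3.7,0,0,0],
    [-1,-1,-0.6,-3.6,0,0,0],
    [-1,-1.6,-1,-3.5,0,0,0],
    [-1,-2.02,-1.26,-3.4,0,0,0],
    [-1,-2.02,-1.26,-2.9,0,0,0],
    [-1,-2.02,-1.26,-2.65,0,0,0],
    [-1,-2.02,-1.26,-2.65,0,0,0],
  ],
)

```text
time_s: 10.3
ee_pos: [0.4681, -0.0143, 0.305]
eef_rot: [3.141, 0.003, -0.159]
force: [0.1, -0.4, -0.6]
grip_width: 0.0004
grip_force: 0.0
```

Run:
```python
from g import *
st(); 
for a in[(-54,2,294),(-76,2,234)]: print(a,go(*a))
a,_=snap("side","pics/s6.png"); b,_=snap("top","pics/t6.png")
cv2.imwrite("pics/c6.png",np.hstack([cv2.resize(a[100:250,270:420,::-1],None,fx=2.6,fy=2.6),cv2.resize(b[150:300,320:470,::-1],None,fx=2.6,fy=2.6)]))
```

```text
10.3 [-54.3   1.5] [ 0.4681 -0.0143  0.305 ] [ 3.141e+00  3.000e-03 -1.590e-01] [ 0.1 -0.4 -0.6] 0.00042264021608629063
(-54, 2, 294) [array([ 0.006, -0.01 ,  0.221])]
(-76, 2, 234) [array([-0.431, -0.014,  1.422])]
```

View pics/c6.png

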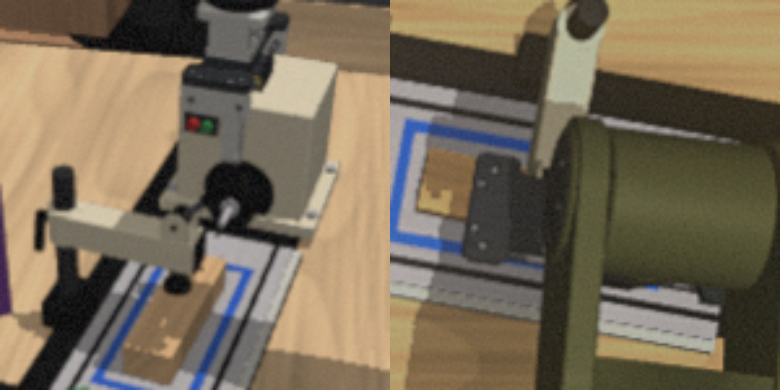

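The pad is over the blank's middle and the fingertips are just above the handle. I'll press halfway and check the force.

Call:
move_arm(
  targets=[
    [-1,0,0,0.15,0,0,0],
    [-1,-0.04,0,0.3,0,0,0],
    [-1,-0.1,0,0.42,0,0,0],
    [-1,-0.16,0,0.54,0,0,0],
    [-1,-0.22,0,0.66,0,0,0],
    [-1,-0.27,0,0.78,0,0,0],
    [-1,-0.31,0,0.9,0,0,0],
  ],
)

```text
time_s: 11.1
ee_pos: [0.453, -0.0121, 0.2614]
eef_rot: [3.141, -0.001, -0.159]
force: [-2.0, -2.1, 6.2]
grip_width: 0.0006
grip_force: 2.7
```

Call:
move_arm(
  targets=[
    [-1,-0.03,0,0.1,0,0,0],
    [-1,-0.06,0,0.2,0,0,0],
    [-1,-0.09,0,0.3,0,0,0],
    [-1,-0.11,0,0.4,0,0,0],
    [-1,-0.12,0,0.46,0,0,0],
    [-1,-0.13,0,0.5,0,0,0],
  ],
)

```text
time_s: 11.7
ee_pos: [0.4465, -0.0111, 0.2363]
eef_rot: [3.141, -0.0, -0.159]
force: [-1.1, -2.9, 6.8]
grip_width: 0.0004
grip_force: 3.3
```

Call:
move_arm(
  targets=[
    [-1,0,0,0.04,0,0,0],
    [-1,0,0,0.07,0,0,0],
    [-1,0,0,0.1,0,0,0],
    [-1,0,0,0.1,0,0,0],
  ],
)

```text
time_s: 12.1
ee_pos: [0.4465, -0.0112, 0.2314]
eef_rot: [3.141, 0.0, -0.159]
force: [-1.7, -3.3, 5.6]
grip_width: 0.0007
grip_force: 2.8
```

Call:
move_arm(
  targets=[
    [-1,0,0,0.04,0,0,0],
    [-1,0,0,0.08,0,0,0],
    [-1,0,0,0.12,0,0,0],
    [-1,0,0,0.12,0,0,0],
  ],
)

```text
time_s: 12.5
ee_pos: [0.4467, -0.0113, 0.2257]
eef_rot: [3.141, -0.001, -0.159]
force: [-1.6, -3.8, 6.4]
grip_width: 0.0004
grip_force: 3.5
```

Run:
```python
from arm import *
st(); arm(7)
a=cv2.imread("pics/side7.png"); b=cv2.imread("pics/top7.png")
cv2.imwrite("pics/c7.png",np.hstack([cv2.resize(a[110:230,290:410],None,fx=3.3,fy=3.3,interpolation=2),cv2.resize(b[150:270,340:460],None,fx=3.3,fy=3.3,interpolation=2)]))
```

```text
12.5 [-75.9   0.9] [ 0.4467 -0.0113  0.2257] [ 3.141e+00 -1.000e-03 -1.590e-01] [-1.6 -3.8  6.4] 0.00038235535009095007
side 339 277 theta -0.16780573832801582 fit ((-98.57085418701172, 16.31656837463379), (150.1750946044922, 41.930213928222656), 2.7925660610198975)
clamp_pad [335. 213.] 0.52 [ 4. 22.]
lever_end [366. 191.] 0.74 [-107.  105.]
top 800 690 theta -0.09717665123579308 fit ((-97.36754608154297, 6.916572570800781), (39.757572174072266, 145.88858032226562), 85.808349609375)
```

View pics/c7.png

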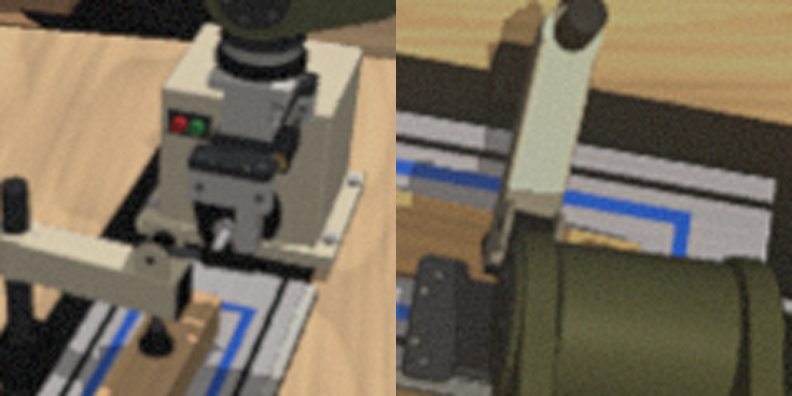

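Pressing off-centre nudged the arm to about -0.06 rad, with the pad now near the blank's centre, and the handle slid towards the finger's edge. I'll lift off and locate the handle.

Call:
move_arm(
  targets=[
    [-1,0,0,-0.8,0,0,0],
    [-1,0,0,-1.8,0,0,0],
    [-1,0,0.8,-2.5,0,0,0],
    [-1,0,1.8,-2.5,0,0,0],
    [-1,0,2.8,-2.5,0,0,0],
    [-1,0,3.4,-2.5,0,0,0],
    [-1,0,3.4,-2.5,0,0,0],
  ],
)

```text
time_s: 13.5
ee_pos: [0.4189, -0.1815, 0.3496]
eef_rot: [-3.141, 0.001, -0.163]
force: [-0.1, 0.4, -0.6]
grip_width: 0.0004
grip_force: 0.0
```

Run:
```python
from arm import *
st(); arm(8)
im=cv2.imread("pics/top8.png"); d=ctrl.camera("top")[1]
q=cloud("top",im,d,d>0); loc=(q[:,:2]-O)@M*1000
k=(loc[:,0]<-32)&(loc[:,0]>-120)&(abs(loc[:,1])<60)&(q[:,2]>.16)&(q[:,2]<.29)
for lo in range(-120,-30,10):
    m=k&(loc[:,0]>=lo)&(loc[:,0]<lo+10)
    if m.sum()>3: print(lo+5,m.sum(),"y",np.median(loc[m,1]).round(1),loc[m,1].min().round(),loc[m,1].max().round(),"z",np.percentile(q[m,2],[10,50,90]).round(3))
print(*go(-76,15,260,270))
b=im; a=cv2.imread("pics/side8.png")
cv2.imwrite("pics/c8.png",np.hstack([cv2.resize(a[110:230,290:410],None,fx=3.3,fy=3.3,interpolation=2),cv2.resize(b[150:270,340:460],None,fx=3.3,fy=3.3,interpolation=2)]))
```

```text
13.5 [ -75.2 -171.6] [ 0.4189 -0.1815  0.3496] [-3.141e+00  1.000e-03 -1.630e-01] [-0.1  0.4 -0.6] 0.00040800937825631925
side 337 296 theta -0.13322073421845992 fit ((-99.23619079589844, 7.856504440307617), (41.73523712158203, 146.33950805664062), 85.79212951660156)
clamp_pad [335. 216.] 0.52 [ 1. 33.]
clamp_pad [232. 170.] 0.3 [432. -86.]
top 872 758 theta -0.09656314616047536 fit ((-98.14830017089844, 7.246952056884766), (39.38627243041992, 146.7562255859375), 85.30951690673828)
lever_end [374. 261.] 0.71 [-94.  21.]
-95 6 y 16.7 12.0 20.0 z [0.213 0.213 0.217]
-85 37 y 16.6 8.0 24.0 z [0.214 0.218 0.219]
-75 39 y 16.6 7.0 24.0 z [0.213 0.217 0.219]
-65 40 y 16.4 6.0 24.0 z [0.212 0.215 0.218]
-55 38 y 15.1 5.0 23.0 z [0.211 0.214 0.218]
-45 38 y 14.9 5.0 22.0 z [0.209 0.214 0.216]
-35 19 y 13.5 9.0 17.0 z [0.207 0.211 0.213]
[ 0.004 -3.657  1.81 ] [-0.    -0.     0.008] [ 0.    -0.    -3.133]
```

View pics/c8.png

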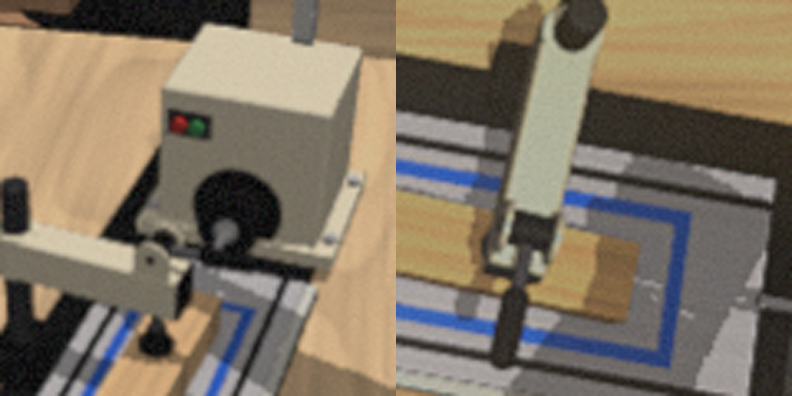

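The handle's axis is at y≈16 mm and nearly level, so the lever is at or near its stop. I'll press it once more, centred, to be sure.

Call:
move_arm(
  targets=[
    [-1,0,-0.9,0,0,0,0],
    [-1,0,-1.9,0,0,0,0],
    [-1,0,-2.9,0,0,0,0],
    [-1,0,-3.68,0.5,0,0,0],
    [-1,0,-3.68,1.3,0,0,0],
    [-1,0,-3.68,2,0,0,0],
    [-1,0,-3.68,2.25,0,0,0],
    [-1,0,-3.68,2.32,0,0,0],
    [-1,0,-3.68,2.36,0,0,0],
    [-1,0,-3.68,2.36,0,0,0],
  ],
)

```text
time_s: 14.85
ee_pos: [0.4495, 0.0029, 0.2343]
eef_rot: [-3.141, -0.002, -0.159]
force: [-1.6, 0.1, 3.5]
grip_width: 0.0009
grip_force: 1.2
```

Call:
move_arm(
  targets=[
    [-1,0,0,0.04,0,0,0],
    [-1,0,0,0.08,0,0,0],
    [-1,0,0,0.12,0,0,0],
    [-1,0,0,0.12,0,0,0],
  ],
)

```text
time_s: 15.25
ee_pos: [0.4497, 0.003, 0.2315]
eef_rot: [-3.141, -0.005, -0.159]
force: [-19.4, 3.4, 41.4]
grip_width: 0.0004
grip_force: 20.2
```

The force has risen sharply against the stop, so the lever is fully down. I'll back off and check.

Call:
move_arm(
  targets=[
    [-1,0,0,-0.3,0,0,0],
    [-1,0,0,-1.2,0,0,0],
    [-1,0,0,-2.2,0,0,0],
    [-1,0,0.8,-3,0,0,0],
    [-1,0,1.8,-3,0,0,0],
    [-1,0,2.8,-3,0,0,0],
    [-1,0,3.6,-3,0,0,0],
    [-1,0,3.6,-3,0,0,0],
  ],
)

```text
time_s: 16.05
ee_pos: [0.4195, -0.179, 0.3776]
eef_rot: [3.14, -0.002, -0.165]
force: [0.6, 0.9, -0.5]
grip_width: 0.0003
grip_force: 0.0
```

Run:
```python
from arm import *
st(); arm(9)
im=cv2.imread("pics/top9.png"); d=ctrl.camera("top")[1]
q=cloud("top",im,d,d>0); loc=(q[:,:2]-O)@M*1000
k=(loc[:,0]<-32)&(loc[:,0]>-120)&(abs(loc[:,1])<60)&(q[:,2]>.16)&(q[:,2]<.29)
for lo in range(-90,-40,20):
    m=k&(loc[:,0]>=lo)&(loc[:,0]<lo+10); print(lo+5,np.median(loc[m,1]).round(1),np.percentile(q[m,2],[50,90]).round(4))
k=(abs(q[:,2]-.09)<.006)&(abs(loc[:,0])<60)&(abs(loc[:,1])<150)
print("blank",cv2.minAreaRect(loc[k].astype(np.float32)))
a=cv2.imread("pics/side9.png")
cv2.imwrite("pics/c9.png",np.hstack([cv2.resize(x[110:290,270:430],None,fx=2.4,fy=2.4,interpolation=2) for x in(a,im)]))
```

```text
16.05 [ -75. -169.] [ 0.4195 -0.179   0.3776] [ 3.14e+00 -2.00e-03 -1.65e-01] [ 0.6  0.9 -0.5] 0.000307132371053701
side 345 297 theta -0.13495457520863305 fit ((-98.56564331054688, 9.609496116638184), (40.72163391113281, 146.70912170410156), 87.0104751586914)
clamp_pad [332. 214.] 0.55 [11. 29.]
lever_end [368. 190.] 0.65 [-110.   95.]
lever_end [295. 163.] 0.41 [125.  41.]
top 869 757 theta -0.09318423666871314 fit ((-97.5899658203125, 6.9384613037109375), (39.70459747314453, 146.77549743652344), 85.46395874023438)
lever_end [375. 261.] 0.84 [-92.  18.]
lever_end [372. 227.] 0.74 [-28.  35.]
-85 16.3 [0.2169 0.2188]
-65 16.1 [0.2155 0.2184]
-45 14.8 [0.2136 0.2165]
blank ((-1.7635936737060547, 11.015632629394531), (198.1302947998047, 60.772247314453125), 87.62019348144531)
```

View pics/c9.png

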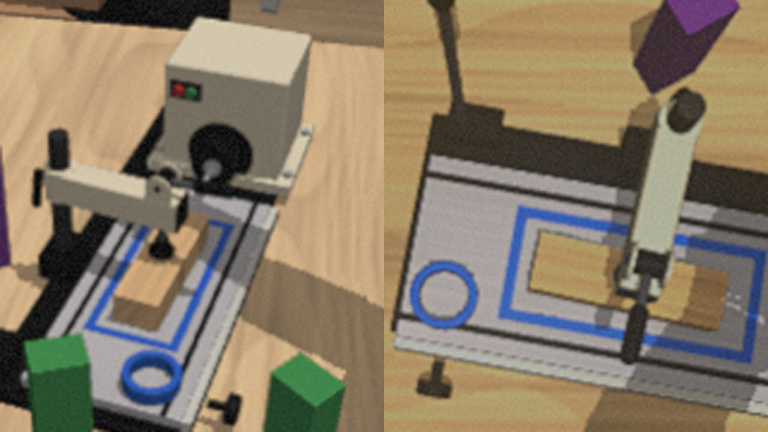

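The pad is down on the blank's middle, the lever is down, and the blank and roll haven't moved.

```bash
python3 -c "
from station import ctrl; print(ctrl.hand_in())"
```

```text
the job is handed in; nothing more can be done
None
```

The job is handed in: the blank lies flat inside the outline, about 2.4° off its axis, with the clamp pad over its middle and the lever pressed to its stop, after about 16 s; no verdict came back.

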